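# Stamp a gift box with mallet and sprung punch, and count it

## Task

Stamp the gift box that lies in the jig: take the mallet by its handle and strike the sprung punch down with it until the stamp bears firmly on the box, firm enough to leave a mark but without crushing the box, and let the punch spring back up. Then stand the mallet upright on its cork pad again and let go of it, and after that press the green tally button fully down and release it. Do not push the punch with the gripper, and do not disturb the goods standing around.

Things in the scene. Friction and masses are not known exactly. Their poses are not given: they have to be found in the camera images.
- mallet: Mallet, 0.25 to 0.47 kg, standing on its lower face on the cork pad. Origin: centre of the lower (striking) face; z up along the head; the level handle points along its -x. Head: upright wooden cylinder 47 mm across with black rubber ends 50 mm across, 85 mm high. Handle axis 45 mm above the lower face, ends 141 mm behind the head's axis.
- pad: Fixed round cork pad, 96 mm across and 6 mm thick, on which the mallet stands; it may be on either side in front of the jig. Origin at the centre of its underside.
- jig: Fixed aluminium stamping jig, 100 (x) x 184 (y) x 12 mm plate with low black fences (to 31 mm high) round the box, and a blue cross beam (104 x 40 mm in x and y, top 125 mm above the table, bolt heads to 131 mm) on two posts over the box's middle. Origin at the centre of its underside.
- punch (a joint): Travel of the sprung punch, m: 0 = up, grows as it is driven straight down, end stop 0.032. Its spring takes about 3 N to start and 6 N at full depth. The red stamp foot on its lower end (32 mm across) meets the box somewhere between 4 and 28 mm of travel: how far it is screwed out differs each time and is not measured, so feel for it.
- punch_top (a point): Top centre of the punch's brass cap (the part to strike), slightly domed, 30 mm across, 182 mm above the table when up.
- gift_box: Blue and white card gift box lying in the jig along the jig's y, 150 x 52 x 46 mm, loose with 2 to 3 mm play between the fences. Origin: centre of its underside, 12 mm above the table. It is hard under the stamp. A good mark needs 10 N on the box besides the spring for 0.05 s; above 30 N it is crushed. A total push of 17 to 25 N is right.
- tally: Fixed grey tally counter, 70 (x) x 90 (y) x 30 mm, dark number window on its far half, green push button on its near half. Origin at the centre of its underside.
- count (a joint): Travel of the green tally button, m: 0 = up, 0.006 = fully down, straight down, spring return; fully down takes 5 N.
- count_top (a point): Top centre of the green button, 26 mm across.
- offcut: Bystander: halva offcut 55 x 62 x 44 mm, origin under its centre.
- tape: Bystander: roll of tape 93 mm across, 48 mm high, origin under its centre.
- carton_blue: Bystander: upright blue carton 46 x 52 x 150 mm, origin under its centre.
- carton_brown: Bystander: upright brown carton 46 x 52 x 150 mm, origin under its centre.
- pack: Bystander: silver sweet pack 110 x 180 x 26 mm, origin under its centre.
- mallet_grip (a point): Best grip on the mallet: on the handle's axis, 50 mm behind the head's axis, 45 mm above the lower face. The neck there is pale wood, 24 mm wide, 28 mm high, from 25 to 76 mm behind the head's axis. Hold it from above, fingers across it, and grip hard: the push on the head tends to turn it in the fingers.
- pen: Bystander: blue and white pen 135 mm long, 17 mm thick, lying on the table, origin under its centre.

How it is judged:
By the outcome, as a careful person would: the job done as asked, in the order asked, and still so for the second after the job is handed in, with the robot touching nothing.
It also fails if it takes over 54 s, if anything falls off the work surface, if the arm or the gripper's body presses on something with over 40 N, if the wrist force passes 120 N, or if a joint passes its speed limit or range.

## Robot

A 6-joint arm with a two-finger parallel gripper is mounted at the origin on a cart in front of the work surface, level with it; the furniture and walls round the work are solid. World frame = base frame: x ahead of the robot, y to its left, z up, the work surface at z = 0. Lengths are in m, angles in rad, forces in N, time in s.
With the tool pointing down it reaches from about 0.325 to 0.9 m from the base axis. Payload 6.1 kg.
Tool frame: the origin (TCP) lies midway between the tips of the shut fingers; the grasp point (between the pads) lies 19 mm behind it; z points along the fingers, y is the line along which they close (so a half turn about z gives the same grasp; the last joint's range is limited). The gripper opens to 85 mm and grips with 20 to 120 N. Pads are 22 mm wide; open, the fingers measure 114 mm over their backs; the gripper's body (76 mm by 85 mm) begins 54 mm behind the grasp point. The pads swing forward as they close: fully open they stand 13 mm farther back than shut.
Start: joints at [1.144, 0.22, 1.526, -0, 1.395, -0.126], TCP at [0.185, 0.597, 0.231] pointing down, gripper open.
Joint ranges: [-2.98, 2.98], [-0.91, 2.08], [0.09, 2.57], [-1.24, 4.39], [0.2, 2.65], [-2.68, 2.68]. Speed limits (rad/s): [2.57, 2.57, 3.01, 3.14, 3.14, 3.14].

## Interface

Orientations are given as [roll, pitch, yaw] about the fixed x, y, z axes, in that order (R = Rz(yaw) Ry(pitch) Rx(roll)).
In Python, from plant import movep, move_l, set_joints, gripper_to, hold, inverse_kinematics, observe, get_image, get_calibration, Unreachable, job_done gives the robot as it stands. Calls block until the motion is done:
- movep(position, orientation): joint-space move of the TCP to a pose.
- move_l(position, feed=0.15, rotation=None, max_force=None): straight line of the TCP; rotation=None keeps the orientation; feed is the mean speed in m/s. With max_force (N) it stops when the force on the tool has changed by that much, and returns True; else False.
- set_joints(angles): joint-space move.
- gripper_to(opening, f_grip=None): finger opening in m; f_grip is the grip in N (None keeps the last); returns when the fingers have stopped.
- hold(seconds).
- inverse_kinematics(position, orientation): joint angles nearest the present ones, or None.
- observe(): the state.
- get_image(name): name is "scene" or "side" or "wrist"; returns (picture, depth): 384x512x3 uint8, red, green, blue; 384x512 float32, m along the optical axis (not along the pixel's ray), 0 where there is no reading.
- get_calibration(name): a dict with "intrinsics" (3x3 intrinsics, pixels), "world_from_camera" (4x4, takes a point from camera to world coordinates). Camera axes: x right, y down, z forward; pixel columns grow to the right and rows downward; lengths in m; the calibration is good to about 2 mm. A picture is of the moment at which its call begins: read the wrist's pose just before it. get_calibration takes no time and is no camera call; for the wrist camera it gives the pose at the moment of the call.
A pose or a line that the arm cannot do raises Unreachable and nothing moves.
- job_done(): hands the job in; it is judged then, once.
The state is a dict: "time_s": time; "q": joint angles; "joint_velocities": joint speeds; "joint_torque": joint torques, N m; "eef_pos": TCP position; "tcp_rot": TCP orientation; "ft_force": force on the tool from outside, world axes, zero at the start; "torque": the same for the moment, N m; "opening": finger opening in m; "grasp_force": force on a finger pad.
Only numpy, scipy, OpenCV 4.12 (cv2) and the standard library are available. Lean on these libraries where they do the work, as an engineer would, in place of code of your own. Each camera call takes 0.05 s, during which the arm holds its last target. There are 200 camera calls.

## Working session

There is one attempt and no reset: what is moved stays moved. The work goes in short steps, each a Python script; the robot and the scene stay as the last script left them, time stands still between calls to the robot, and variables do not carry over. Pictures are saved under pics/ and viewed, at most 10 in all, crops included, and the job is handed in when it is done.

```bash
mkdir -p pics; ls
cat > h.py <<'E'
import numpy as np, cv2
from plant import *
def snap(n,f):
    c=get_calibration(n); im,d=get_image(n)
    np.savez('pics/'+f+'.npz',im=im,d=d,K=c["intrinsics"],T=c["world_from_camera"])
    cv2.imwrite('pics/'+f+'.png',im[:,:,::-1]); return im,d
def cloud(f):
    z=np.load('pics/'+f+'.npz'); d=z['d'];K=np.array(z['K']);T=np.array(z['T'])
    v,u=np.mgrid[:d.shape[0],:d.shape[1]]
    P=np.stack([(u-K[0,2])/K[0,0]*d,(v-K[1,2])/K[1,1]*d,d],-1)@T[:3,:3].T+T[:3,3]
    P[d==0]=np.nan
    return z['im'],P
E
python3 - <<'E'
from h import *
a,_=snap('scene','s0');b,_=snap('side','d0')
for n in('scene','side','wrist'):print(n,get_calibration(n)['world_from_camera'])
print(observe())
E
```

```text
pics
scene [[ 0.67451097 -0.53657131  0.50707611  0.02105334]
 [-0.73810017 -0.47561994  0.47853298 -0.47965577]
 [-0.01559155 -0.69704871 -0.71685424  0.86351306]
 [ 0.          0.          0.          1.        ]]
side [[ 0.91887678 -0.24428761  0.30982096  0.10498062]
 [-0.39406984 -0.60676274  0.69032451 -0.97906585]
 [ 0.01935009 -0.75641426 -0.65380657  1.06448959]
 [ 0.          0.          0.          1.        ]]
wrist [[ 0.29584831  0.9040814   0.30840007  0.10474933]
 [ 0.95523437 -0.2796536  -0.0965462   0.62107788]
 [-0.00104044  0.32315738 -0.94634467  0.37291601]
 [ 0.          0.          0.          1.        ]]
{'time_s': 0.1, 'q': array([ 1.14393237e+00,  2.21151806e-01,  1.52748722e+00,  2.68801583e-05,
        1.39471214e+00, -1.26126159e-01]), 'joint_velocities': array([-1.39721980e-03, -4.68690007e-04, -1.57345820e-03, -2.62242080e-05,
        2.69294731e-04,  6.87272437e-04]), 'joint_torque': array([ 9.10697709e-04, -4.98246968e+01, -3.90547371e+01, -2.40982718e-05,
        5.63997222e-03, -2.56009417e-05]), 'eef_pos': array([0.1849251 , 0.59644806, 0.23031085]), 'tcp_rot': array([-3.13985144e+00, -2.47452273e-04,  2.84084991e+00]), 'ft_force': array([0.65151338, 0.13477836, 1.09305734]), 'torque': array([0.03351236, 0.03070018, 0.06225869]), 'grasp_force': 0.0, 'opening': 0.08541630923330656}
```

View pics/s0.png

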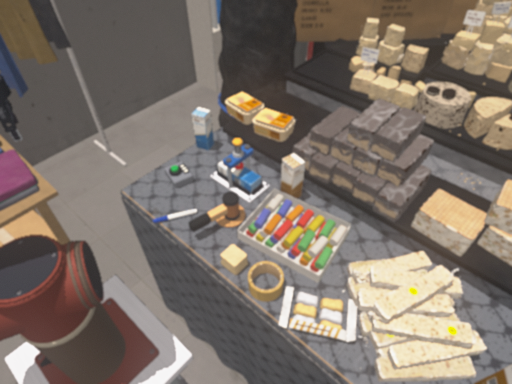

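View pics/d0.png

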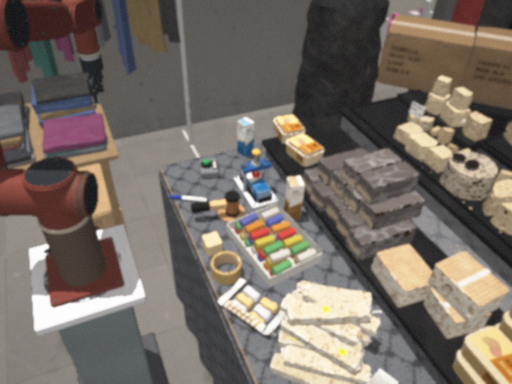

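The scene view shows the mallet head at (234,203) with its handle running to (195,222), and the punch cap at about (236,143). The jig is at (240,175), the tally button at (177,169), the pen at (175,215) and the cartons at (203,128) and (292,172). Next I'll get coordinates and a closer wrist view.

Run:
```python
from h import *
im,P=cloud('s0')
for n,(u,v) in dict(head=(234,197),hend=(196,222),hmid=(215,212),cap=(236,142),capb=(237,145),beam=(240,158),tally=(178,169),pen=(175,215),cb=(203,112),cw=(292,160),pad=(236,222),plate=(225,178)).items():
    print(n,P[v-1:v+2,u-1:u+2].reshape(-1,3).round(3)[[1,4,7]].tolist())
c=cv2.resize(im[95:245,140:310],None,fx=4,fy=4,interpolation=cv2.INTER_CUBIC)
cv2.imwrite('pics/s0c.png',c[:,:,::-1])
```

```text
head [[0.513, 0.054, 0.095], [0.512, 0.053, 0.092], [0.51, 0.051, 0.091]]
hend [[0.389, 0.085, 0.068], [0.388, 0.085, 0.065], [0.385, 0.081, 0.067]]
hmid [[0.452, 0.073, 0.066], [0.449, 0.07, 0.067], [0.447, 0.068, 0.066]]
cap [[0.623, 0.147, 0.184], [0.624, 0.147, 0.18], [0.621, 0.145, 0.178]]
capb [[0.62, 0.14, 0.178], [0.623, 0.144, 0.17], [0.625, 0.145, 0.165]]
beam [[0.625, 0.135, 0.126], [0.625, 0.134, 0.123], [0.62, 0.13, 0.124]]
tally [[0.511, 0.318, 0.047], [0.507, 0.312, 0.049], [0.506, 0.311, 0.046]]
pen [[0.389, 0.191, 0.017], [0.386, 0.187, 0.018], [0.385, 0.187, 0.014]]
cb [[0.699, 0.383, 0.15], [0.689, 0.371, 0.155], [0.688, 0.37, 0.153]]
cw [[0.701, -0.009, 0.151], [0.697, -0.011, 0.151], [0.694, -0.014, 0.151]]
pad [[0.498, 0.036, 0.009], [0.496, 0.034, 0.008], [0.492, 0.031, 0.009]]
plate [[0.6, 0.186, 0.026], [0.597, 0.183, 0.025], [0.6, 0.186, 0.016]]
```

View pics/s0c.png

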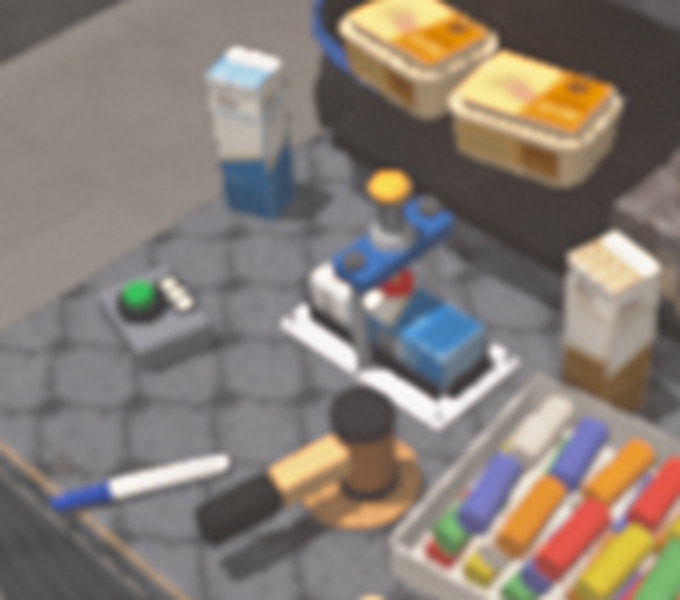

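The crop shows the jig with its beam along x, the gold punch cap at the top, and the mallet on its pad with the handle pointing left and towards the robot. I'll measure from above with the wrist camera.

Run:
```python
from h import *
movep([0.45,0.13,0.38],[np.pi,0,2.9]); hold(0.3)
o=observe();print(o['time_s'],o['eef_pos'],o['tcp_rot'],o['q'],o['ft_force'])
snap('wrist','w0')
im,P=cloud('w0')
c=cv2.resize(im,None,fx=1.5,fy=1.5);cv2.imwrite('pics/w0c.png',c[:,:,::-1])
```

```text
2.4083 [0.44993727 0.13037292 0.37985421] [-3.14151665e+00 -2.57939343e-04  2.90069732e+00] [ 1.13434349e-01 -2.16229806e-01  1.69048222e+00  1.83010808e-05
  1.66760853e+00 -1.21646489e+00] [ 0.38468781 -0.15426562  0.00845894]
```

View pics/w0c.png

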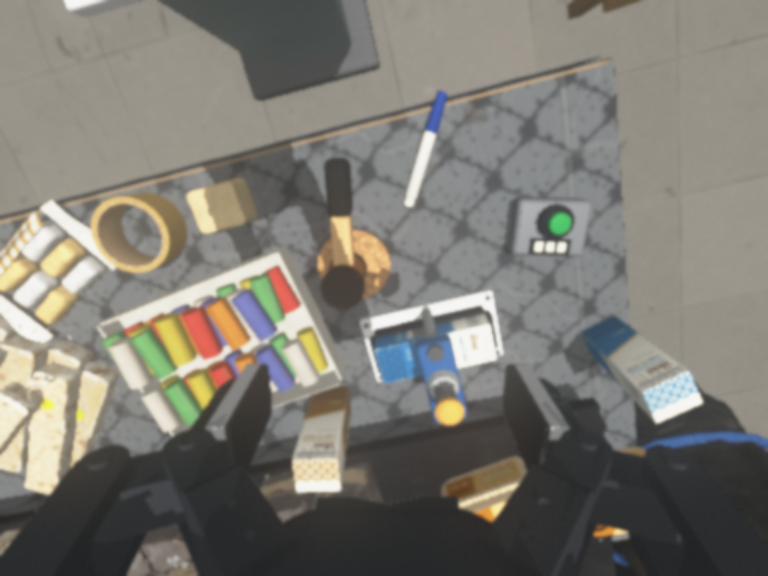

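The wrist view shows all the parts clear of each other. The head top is at (342,287), the handle runs from (338,165) to (342,250), the cap is at (449,410) and the button at (560,222) (in the 1.5x picture). I'll fit positions from depth.

```bash
cat >> h.py <<'E'
def meas(f):
    im,P=cloud(f); X,Y,Z=P[...,0],P[...,1],P[...,2]
    def sel(cx,cy,r,z0,z1): return P[(np.hypot(X-cx,Y-cy)<r)&(Z>z0)&(Z<z1)]
    def mid(q):
        (c,r)=cv2.minEnclosingCircle(q[:,:2].astype(np.float32)); return np.r_[c,r,np.median(q[:,2]),len(q)].round(4)
    h=sel(.512,.053,.05,.086,.102); print('head',mid(h),h[:,:2].mean(0))
    k=sel(.43,.075,.1,.055,.073);k=k[np.hypot(*(k[:,:2]-h[:,:2].mean(0)).T)>.03]
    l=cv2.fitLine(k[:,:2].astype(np.float32),cv2.DIST_HUBER,0,.01,.01).ravel();print('handle',l,np.median(k[:,2]),len(k), 'yaw',np.arctan2(l[1],l[0]))
    c=sel(.623,.147,.04,.174,.195);print('cap',mid(c),c.mean(0))
    b=sel(.51,.31,.06,.038,.06);print('btn',mid(b),b.mean(0))
    be=sel(.623,.147,.08,.118,.13);print('beam',cv2.minAreaRect(be[:,:2].astype(np.float32)),np.median(be[:,2]))
    t=sel(.52,.31,.08,.024,.035);print('tally',cv2.minAreaRect(t[:,:2].astype(np.float32)))
    R,G,B=[im[...,i].astype(int) for i in range(3)]
    m=(np.hypot(X-.5,Y-.05)<.1)&(Z<.015)&(R-B>40); print('pad',mid(P[m]))
E
python3 - <<'E'
from h import *
meas('w0');meas('s0');
E
```

```text
head [5.053e-01 6.390e-02 2.490e-02 9.040e-02 6.240e+02] [0.50436468 0.06419928]
handle [ 0.9781304  -0.20799266  0.4183245   0.08249157] 0.06444551262117179 1016 yaw -0.20952228
cap [6.296e-01 1.497e-01 1.490e-02 1.799e-01 2.700e+02] [0.62694712 0.14989759 0.17945284]
btn [5.003e-01 3.243e-01 2.100e-02 4.280e-02 4.320e+02] [0.49851728 0.32251954 0.04570251]
beam ((0.6291176080703735, 0.14996963739395142), (0.10293257981538773, 0.03990248590707779), 0.11400225013494492) 0.12447225802565676
tally ((0.5092616081237793, 0.321257621049881), (0.08855456113815308, 0.06921888887882233), 75.46641540527344)
pad [5.111e-01 3.760e-02 8.310e-02 5.700e-03 8.820e+02]
head [5.08e-01 6.30e-02 2.50e-02 9.20e-02 1.71e+02] [0.50640226 0.06222764]
handle [ 0.97670776 -0.21457393  0.42351878  0.0753096 ] 0.06561596312218931 323 yaw -0.21625558
cap [6.315e-01 1.486e-01 1.440e-02 1.810e-01 5.600e+01] [0.62930339 0.1469622  0.18071311]
btn [5.096e-01 3.196e-01 2.930e-02 4.540e-02 9.700e+01] [0.50121093 0.32016055 0.0466762 ]
beam ((0.6316415071487427, 0.15059857070446014), (0.10540811717510223, 0.042677562683820724), 1.1817033290863037) 0.12582347759631174
tally ((0.5118417143821716, 0.3216293454170227), (0.09185647964477539, 0.06920111179351807), 75.55491638183594)
pad [4.85e-01 4.51e-02 9.32e-02 7.10e-03 2.84e+02]
```

Run:
```python
from h import *
yaw=np.pi-.211; g=np.array([.4564,.0744])
movep([*g,.14],[np.pi,0,yaw]); gripper_to(.075)
move_l([*g,.0315],feed=.1,max_force=8)
print(observe()['eef_pos'])
gripper_to(0.0,f_grip=120)
o=observe();print(o['time_s'],o['eef_pos'],o['opening'],o['grasp_force'],o['ft_force'])
f0=o['ft_force'][2]
p=o['eef_pos']
move_l([*p[:2],.07],feed=.06); 
move_l([*p[:2],.24],feed=.2); hold(.3)
o=observe();print(o['time_s'],o['eef_pos'],o['tcp_rot'],o['opening'],o['grasp_force'],o['ft_force'],o['torque'])
snap('side','d1');snap('scene','s1');snap('wrist','w1')
im,_=cloud('s1');im2,_=cloud('w1')
a=cv2.resize(im[100:250,130:300],(400,353));b=cv2.resize(im2,(400,300));b=cv2.copyMakeBorder(b,0,53,0,0,0)
cv2.imwrite('pics/j1.png',np.hstack([a,b])[:,:,::-1])
```

```text
[0.45710459 0.07438744 0.03217085]
5.4583 [0.45658322 0.07440703 0.03204029] 0.022319318947095122 117.21648573875427 [-2.60386592 -0.28101944  6.04950493]
7.55 [0.4561583  0.07440014 0.2391057 ] [-3.14125667e+00 -1.62132077e-03  2.93058616e+00] 0.02248590507874059 117.47408509254456 [ 0.18677302  0.74080007 -2.45859919] [ 0.01779166  0.079201   -0.03419446]
```

View pics/j1.png

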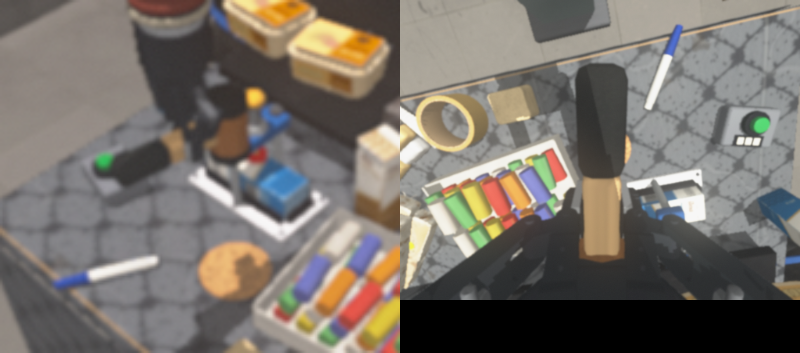

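The mallet is held level and the pad is now uncovered at about (237,268) in the left half. I'll fit the pad and button, then move over the cap and press with force sensing.

```bash
cat >> h.py <<'E'
def obs(t=''):
    o=observe();print(t,round(o['time_s'],2),o['eef_pos'].round(4),o['tcp_rot'].round(3),o['ft_force'].round(2),o['torque'].round(2),round(o['opening'],4));return o
E
python3 - <<'E'
from h import *
for f in('s1','d1','w1'):
    im,P=cloud(f);R,G,B=[im[...,i].astype(int) for i in range(3)]
    m=(np.hypot(P[...,0]-.5,P[...,1]-.06)<.08)&(abs(P[...,2]-.006)<.008)&(R-B>35)
    if m.sum()>20:
        q=P[m];print(f,'pad',cv2.minAreaRect(q[:,:2].astype(np.float32)),cv2.fitEllipse(cv2.convexHull(q[:,:2].astype(np.float32))))
    m=(np.hypot(P[...,0]-.5,P[...,1]-.32)<.06)&(G-R>50)&(G-B>30)
    if m.sum()>5:print(f,'green',cv2.minEnclosingCircle(P[m][:,:2].astype(np.float32)),np.median(P[m],axis=0),P[m][:,2].max())
move_l([.5804,.1602,.24],feed=.2);hold(.3)
o=obs('air');f0=o['ft_force'][2]
r=move_l([.5804,.1602,.205-.032],feed=.02,max_force=13)
o=obs('hit %s'%r)
print('dF',o['ft_force'][2]-f0)
E
```

```text
s1 pad ((0.5100498199462891, 0.05900929123163223), (0.09990772604942322, 0.1309422254562378), 16.17327880859375) ((0.5079817771911621, 0.0535341277718544), (0.10430479794740677, 0.14996200799942017), 178.61985778808594)
s1 green ((0.5006139874458313, 0.3240881562232971), 0.012974360957741737) [0.49865531 0.3234966  0.05303985] 0.055475194998338084
d1 pad ((0.5038583278656006, 0.07776637375354767), (0.09927587956190109, 0.09234928339719772), 7.450552940368652) ((0.5052552819252014, 0.07504814118146896), (0.09508734196424484, 0.10562068969011307), 131.05624389648438)
d1 green ((0.4990696310997009, 0.31392842531204224), 0.009164441376924515) [0.49904243 0.31367989 0.04848509] 0.05233900289039273
w1 pad ((0.517135739326477, 0.05149957910180092), (0.055037591606378555, 0.1390601098537445), 3.1881749629974365) ((0.5064467191696167, 0.04994310811161995), (0.11046099662780762, 0.14106439054012299), 176.89149475097656)
w1 green ((0.5047204494476318, 0.33304762840270996), 0.022550521418452263) [0.50012441 0.32409282 0.05174279] 0.05419800651334916
air 8.9 [0.5802 0.1598 0.2404] [3.141 0.    2.93 ] [ 0.78  0.67 -2.03] [ 0.07  0.1  -0.01] 0.0225
hit True 11.07 [0.5804 0.1603 0.1928] [3.142 0.    2.931] [-2.   -0.54  5.1 ] [-0.09  0.05 -0.04] 0.0223
dF 7.134796638975582
```

Run:
```python
from h import *
f0=-2.2
def F():
    s=[]
    for _ in range(6): hold(.015); s.append(observe()['ft_force'][2]-f0)
    return np.mean(s)
z=observe()['eef_pos'][2]; print(z,F())
for i in range(25):
    z-=.0004; move_l([.5804,.1602,z],feed=.01); f=F(); zz=observe()['eef_pos'][2]
    print(round(z,4),round(zz,4),round(f,1))
    if f>15: break
obs()
```

```text
0.19277922312636628 7.546153099909923
0.1924 0.1929 7.6
0.192 0.1928 9.0
0.1916 0.1928 11.0
0.1912 0.1927 12.6
0.1908 0.1926 13.8
0.1904 0.1926 15.6
 13.33 [0.5807 0.1603 0.1926] [-3.141e+00 -2.000e-03  2.931e+00] [-7.91 -0.56 14.03] [-0.24  0.82 -0.12] 0.0226
```

Run:
```python
from h import *
f0=-2.2
def F():
    s=[]
    for _ in range(6): hold(.015); s.append(observe()['ft_force'][2]-f0)
    return np.mean(s)
z=.1904
for i in range(8):
    z-=.0004; move_l([.5804,.1602,z],feed=.01); f=F()
    print(round(z,4),round(f,1))
    if f>20: break
hold(.25);print(F());obs()
move_l([.5804,.1602,.25],feed=.12);hold(.3);obs('up')
snap('scene','s2');im,P=cloud('s2')
snap('side','d2');i2,_=cloud('d2')
cv2.imwrite('pics/j2.png',np.hstack([cv2.resize(im[100:250,130:300],(400,353)),cv2.resize(i2[110:230,160:310],(441,353))[:,:400]])[:,:,::-1])
```

```text
0.19 17.4
0.1896 19.3
0.1892 21.0
20.620921110685202
 14.73 [0.5807 0.1604 0.1924] [-3.141e+00 -1.000e-03  2.931e+00] [-11.48  -1.96  19.32] [-0.43  1.24 -0.11] 0.0223
up 15.69 [0.58   0.1602 0.2491] [-3.14  -0.004  2.931] [-0.26 -0.37 -3.  ] [0.01 0.08 0.06] 0.0228
```

View pics/j2.png

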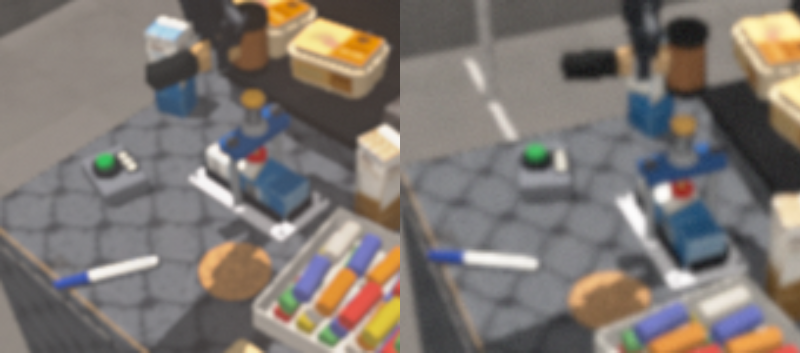

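Left: the punch cap is back up at (252,98) and the pad is clear at (235,270). Right: the mallet is still held and looks level. I'll check its tilt and the pad centre by numbers, then put it back.

Run:
```python
from h import *
for f in('s1','s2','d1','d2'):
    im,P=cloud(f);X,Y,Z=[P[...,i] for i in range(3)];R,G,B=[im[...,i].astype(int) for i in range(3)]
    cx,cy=(.506,.064) if '1' in f else (.6295,.1498)
    dx,dy=X-cx,Y-cy;c,s=np.cos(-.211),np.sin(-.211);a=dx*c+dy*s;b=-dx*s+dy*c
    zt=.238+.033 if '1' in f else .2491+.033
    m=(a<-.08)&(a>-.145)&(abs(b)<.008)&(abs(Z-zt)<.02)
    m2=(abs(a)<.02)&(abs(b)<.02)&(abs(Z-zt-.026)<.012)
    def pl(m):
        if m.sum()<15:return m.sum()
        A=np.c_[a[m],b[m],np.ones(m.sum())];return np.linalg.lstsq(A,Z[m]-zt,rcond=None)[0].round(4),m.sum()
    print(f,'handle',pl(m),'headtop',pl(m2))
    m=((np.hypot(X-.5,Y-.06)<.085)&(abs(Z-.006)<.01)&(R-B>45)).astype(np.uint8)
    n,l,st,ce=cv2.connectedComponentsWithStats(m);i=1+st[1:,4].argmax();q=P[l==i]
    print('pad',[np.percentile(q[:,k],[1,50,99]).round(4) for k in(0,1)],len(q))
```

```text
s1 handle (array([0.1252, 0.0761, 0.0158]), np.int64(127)) headtop (array([-0.0236,  0.0642,  0.0281]), np.int64(147))
pad [array([0.4601, 0.5033, 0.552 ]), array([0.0271, 0.0717, 0.1195])] 595
s2 handle (array([0.1608, 0.1041, 0.0184]), np.int64(97)) headtop (array([0.0428, 0.0622, 0.0263]), np.int64(84))
pad [array([0.4608, 0.5029, 0.551 ]), array([0.027 , 0.0707, 0.1207])] 587
d1 handle (array([ 0.028 , -0.0467,  0.0029]), np.int64(60)) headtop (array([-0.0113,  0.0282,  0.0244]), np.int64(98))
pad [array([0.4586, 0.5032, 0.5503]), array([0.0339, 0.0736, 0.1226])] 385
d2 handle (array([0.1262, 0.0063, 0.012 ]), np.int64(50)) headtop (array([-0.0018,  0.0348,  0.0235]), np.int64(79))
pad [array([0.4595, 0.5023, 0.5517]), array([0.0349, 0.0735, 0.123 ])] 375
```

Run:
```python
from h import *
g=[.4565,.0815]
move_l([*g,.25],feed=.22)
move_l([*g,.055],feed=.15); hold(.2); obs('above')
r=move_l([*g,.024],feed=.012,max_force=5)
o=obs('down %s'%r)
gripper_to(.05); hold(.2); obs('half')
gripper_to(.085)
hold(.2);obs('rel')
p=observe()['eef_pos']
move_l([*g,.16],feed=.1)
hold(.1)
movep([.42,.2,.30],[np.pi,0,2.9]); hold(.2)
snap('wrist','w3');snap('scene','s3');meas('w3');meas('s3');obs()
im,_=cloud('s3');b,_=cloud('w3')
cv2.imwrite('pics/j3.png',np.hstack([cv2.resize(im[100:250,130:300],(400,353)),cv2.copyMakeBorder(cv2.resize(b,(400,300)),0,53,0,0,0)])[:,:,::-1])
for f in('w3','s3'):
    im,P=cloud(f);R,G,B=[im[...,i].astype(int) for i in range(3)]
    m=(np.hypot(P[...,0]-.5,P[...,1]-.32)<.06)&(G-R>50)&(G-B>30)
    print(f,'green',cv2.minEnclosingCircle(P[m][:,:2].astype(np.float32)),np.median(P[m],axis=0))
```

```text
above 18.26 [0.4571 0.0815 0.0557] [-3.141e+00 -2.000e-03  2.931e+00] [-0.49  0.01 -3.13] [ 0.03  0.08 -0.01] 0.0226
down True 19.99 [0.4563 0.0815 0.0321] [-3.141 -0.004  2.931] [-0.8   0.06  5.14] [-0.01 -0.1   0.02] 0.0225
half 20.57 [0.4548 0.0815 0.0309] [-3.14  -0.007  2.931] [-0.38 -0.25 -0.15] [-0.04 -0.06  0.03] 0.05
rel 21.22 [0.4548 0.0815 0.0309] [-3.14  -0.006  2.931] [-0.8   0.72  0.47] [0.01 0.03 0.  ] 0.0845
head [5.047e-01 7.100e-02 2.480e-02 9.050e-02 7.510e+02] [0.50302111 0.07349476]
handle [ 0.97736657 -0.21155295  0.41737786  0.09117381] 0.06441874093621658 1327 yaw -0.21316358
cap [6.152e-01 1.496e-01 7.000e-04 1.746e-01 2.000e+00] [0.61518212 0.14959286 0.17462413]
btn [5.004e-01 3.247e-01 2.090e-02 4.270e-02 5.460e+02] [0.49779152 0.32289173 0.04565179]
beam ((0.622770369052887, 0.1501741260290146), (0.09124226123094559, 0.03985249996185303), 0.4184444546699524) 0.124508433921597
tally ((0.5085632801055908, 0.3216334581375122), (0.08898336440324783, 0.0681808739900589), 75.2676773071289)
pad [5.146e-01 3.850e-02 8.220e-02 5.600e-03 9.490e+02]
head [5.072e-01 
[... 271 characters left out ...]
03e-01 2.700e-02 4.500e-02 9.900e+01] [0.50059566 0.31954946 0.04685983]
beam ((0.6320321559906006, 0.1496879607439041), (0.04198189452290535, 0.1037752777338028), 88.31854248046875) 0.12580747104968748
tally ((0.5122480988502502, 0.3206046223640442), (0.09087619185447693, 0.06844893097877502), 75.51184844970703)
pad [4.793e-01 4.800e-02 9.700e-02 7.200e-03 3.100e+02]
 23.83 [0.4199 0.1992 0.2987] [-3.140e+00 -2.000e-03  2.899e+00] [ 0.27 -0.09 -0.23] [-0.04  0.01  0.03] 0.085
w3 green ((0.5032219290733337, 0.32547006011009216), 0.015764843672513962) [0.50027997 0.32460148 0.05156001]
s3 green ((0.5023397207260132, 0.3237684965133667), 0.013638938777148724) [0.49833298 0.32293733 0.05219744]
```

View pics/j3.png

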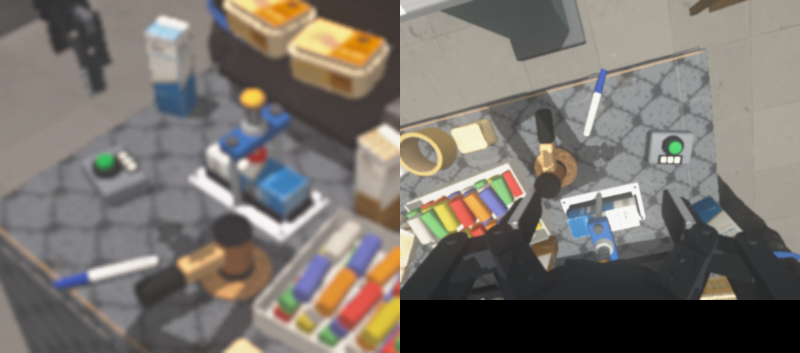

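The mallet stands upright on the pad (head top level at z = 0.090 to 0.092) and the punch is up. Now the green button, at (0.500, 0.324).

Run:
```python
from h import *
gripper_to(0,f_grip=30)
b=[.5005,.324]
movep([*b,.11],[np.pi,0,2.9]);hold(.2);o=obs('air');f0=o['ft_force'][2]
r=move_l([*b,.040],feed=.025,max_force=11)
o=obs('press %s'%r);z=o['eef_pos'][2]
for i in range(10):
    hold(.08);o=observe();f=o['ft_force'][2]-f0;print(round(z,4),round(o['eef_pos'][2],4),round(f,1))
    if f>11:break
    z-=.0006;move_l([*b,z],feed=.02)
hold(.15)
move_l([*b,.13],feed=.12)
movep([.42,.25,.30],[np.pi,0,2.9]);hold(.2);obs()
snap('wrist','w4');snap('scene','s4');im,_=cloud('s4');b,_=cloud('w4')
cv2.imwrite('pics/j4.png',np.hstack([cv2.resize(im[100:250,130:300],(400,353)),cv2.copyMakeBorder(cv2.resize(b,(400,300)),0,53,0,0,0)])[:,:,::-1])
```

```text
air 25.75 [0.5016 0.3239 0.1121] [3.140e+00 3.000e-03 2.899e+00] [-0.35 -0.41  1.03] [-0.03  0.03 -0.05] 0.0001
press True 28.02 [0.5005 0.324  0.0461] [-3.141 -0.     2.9  ] [-1.13 -1.32  5.11] [-0.15  0.14  0.  ] 0.0
0.0461 0.0461 4.1
0.0455 0.046 5.3
0.0449 0.046 8.7
0.0443 0.0459 13.2
 31.15 [0.4197 0.25   0.2978] [-3.139e+00 -3.000e-03  2.900e+00] [-0.28  0.14  0.02] [-0.04 -0.03  0.05] -0.0001
```

View pics/j4.png

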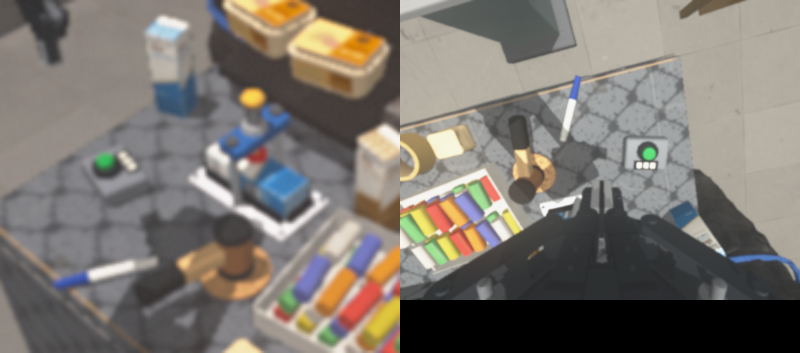

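The button hit its stop at 13 N and is back up. The mallet stands on the pad, the punch is up, and the goods around look undisturbed.

```bash
python3 -c "
from plant import *
print(job_done())"
```

```text
the job is handed in; nothing more can be done
None
```

I pressed the stamp onto the box with the mallet at about 21 N total, in small downward steps rather than a swing. The punch sprang back, the mallet is upright on its pad, and the tally button was pressed to its stop and released. I handed the job in at about 31 s; I didn't view the mark itself.

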